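# Shut the damp box over the mug

### The job

Two damp boxes stand open on the bench. Slide the hatch of the one that holds the speckled mug along its track until it is fully shut against the frame, so that the mug dries slowly. Leave the other box's hatch, over the bowl, just as it is, and do not disturb the mug.

Things in the scene. Friction and masses are not known exactly. Their poses are not given: they have to be found in the camera images.
- mug_hatch (a joint): Opening of the hatch over the mug, m: 0 = shut against the frame, 0.155 = fully open; starts at 0.11 to 0.15. White, 165 mm along the track x 144 x 8 mm, its top face 130 mm above the bench; about 3 N of friction, stays where left. It lies on top of a fixed plywood box (350 x 170 mm) and shuts by sliding away from the robot. Tracks and frame rise 7 mm above its face.
- mug_pull (a point): Centre of the wooden pull on that hatch: upright block, 20 mm thick along the track x 30 mm wide across it x 42 mm high, on the hatch's middle, alone on it. The point is 151 mm above the bench, 21 mm above the hatch's face. x axis: along the track, the way the hatch shuts (within 0.25 rad of straight away from the robot); z up. Shut, it is farther along x by the joint's starting value.
- mug_center (a point): Centre, half-way up, of the speckled stoneware mug (80 mm wide, 85 mm high, a loop handle at its side) standing loose in the open far half of its box, its rim 27 mm below the hatch's underside. Not to be handled.
- bowl_pull (a point): Centre of the pull on the hatch of the other, equal box, which holds a stoneware bowl without handle, 110 mm wide; same sizes and axes as mug_pull. That hatch is also open and is to be left where it is.

How it is judged:
By the outcome, as a careful person would: the job done as asked, in the order asked, and still so for the second after the job is handed in, with the robot touching nothing.
It also fails if it takes over 32 s, if anything falls off the work surface, if the arm or the gripper's body presses on something with over 40 N, if the wrist force passes 120 N, or if a joint passes its speed limit or range.

### The arm

A 6-joint arm with a two-finger parallel gripper is mounted at the origin on the work surface. World frame = base frame: x ahead of the robot, y to its left, z up, the work surface at z = 0. Lengths are in m, angles in degrees, forces in N, time in s.
With the tool pointing down it reaches from about 0.275 to 0.775 m from the base axis. Payload 14.6 kg.
Tool frame: the origin (TCP) lies between the finger pads; the fingertips stand 14 mm ahead of it and the grasp point (between the pads) lies 5 mm behind it; z points along the fingers, y is the direction in which the jaws open and shut (so a half turn about z gives the same grasp; the last joint's range is limited). The gripper opens to 85 mm and grips with 20 to 120 N. Pads are 22 mm wide; open, the fingers measure 114 mm over their backs; the gripper's body (76 mm by 85 mm) begins 54 mm behind the grasp point. The pads swing forward as they close: fully open they stand 13 mm farther back than shut.
Start: joints at [65.472, 15.075, -2.767, 72.158, 0, 81.102], TCP at [0.141, 0.506, 0.217] pointing down, gripper open.
Joint ranges: [-151.79, 151.79], [-50.71, 97.33], [-67.44, 78.34], [-121.81, 120.89], [-77.56, 73.72], [-180, 180]. Speed limits (degrees/s): [108.29, 108.29, 147.25, 159.86, 180, 180].

### API

Orientations are given as a 3x3 rotation matrix whose columns are the frame's x, y, z axes.
In Python, from rig import bot, camera, get_calibration, regions_of gives the robot as it stands. The module is installed in compiled form; this text tells all that it offers.
- The arm moves only by the tool carry_out, never from a script. Its argument "plan" is a list of rows, each a list of 3 entries, a list of its own where there are three numbers: the turn, a rotation vector about the tool's x, y, z in degrees, then the shift along the tool's x, y, z in m, then the opening in per cent of the stroke, from 0 (shut) to 100 (fully open). A call has 1 to 20 rows; each row shifts and turns the commanded pose from where the row before left it, along the tool's axes as they then stand; what a row does not reach is not made up. A row lasts 1/12 s, in which the tool goes at most 41.7 mm and 7.16 degrees, less where a joint would pass 70% of its speed; a pose out of reach is approached as far as the arm can. A call is refused whole if a number of a shift passes 0.0417 or a number of a turn 7.16, either way. A call with a gripper value outside its range is refused whole. The fingers move at their own pace and stop on an object; the grip force is fixed at half the most. Time passes only in rows, so rows that do not move let the fingers close. It gives the time, the measured TCP pose, the force and the opening at its end, in the units of the state.
- bot.get_obs(): the state, without advancing time (a new reading comes with each control period).
- camera(name): name is "side" or "top"; returns the picture (480x640x3 uint8, blue, green, red); there is no depth.
- get_calibration(name): a dict with "fx", "fy", "cx", "cy" (pixels), "dist_coeffs" ([k1, k2, p1, p2, k3] as OpenCV has them; the pictures are not rectified), "origin" and "attitude" of the camera in the world. Camera axes: x right, y down, z forward; pixel columns grow to the right and rows downward; lengths in m; the calibration is good to about 2 mm. A picture is of the moment at which its call begins. get_calibration takes no time and is no camera call.
- bot.sign_off(): hands the job in, once; it reports no verdict.
Trained networks look in the newest picture that a camera, given by its name, has taken for a name from the list of things; names that differ only in an ending like _2 or _b are one class to them, and where a whole thing is asked for, a point or a joint stands for the part that bears it (a point fixed in the world has none). Each returns a list of dicts, best first, with "confidence" (0 to 1); they miss things now and then, are a little off and sometimes report something else, mostly with a low value. They report only what shows in the picture. A call takes as long as a camera call.
- regions_of(camera, target): "pixels" (480x640 bool, what is visible of it) and "bbox" ([left, top, right, bottom] in pixels, round what is visible of it).
The state is a dict: "clock": time; "qpos": joint angles; "qd": joint speeds; "effort": joint torques, N m; "tcp_pos": TCP position; "tool_rot": TCP orientation; "wrist_force": force on the tool from outside, world axes, zero at the start; "moment": the same for the moment, N m; "grip_width": opening from 0.0 (shut) to 1.0 (fully open).
Only numpy, scipy, OpenCV 4.12 (cv2) and the standard library are available. Lean on these libraries where they do the work, as an engineer would, in place of code of your own. Each camera call takes 0.05 s, during which the arm holds its last target. There are 200 camera calls.

## Working session

There is one attempt and no reset: what is moved stays moved. The work goes in short steps, Python scripts to look and compute and a tool call to move; the robot and the scene stay as the last step left them, time stands still between calls to the robot, and variables do not carry over. Pictures are saved under pics/ and viewed, about 8 in all and at most 12, crops included, and the job is handed in when it is done.

Besides the shell and the picture viewer there is one more tool, called by a JSON object that holds its "op" and its "data", one argument or row to a line. carry_out: Moves the arm, as the interface text tells. Its arguments: {"type":"object","properties":{"plan":{"type":"array"}},"required":["plan"]}

```bash
mkdir -p pics
python3 - <<'E'
from rig import bot,camera,get_calibration,regions_of
import cv2,numpy as np
a=camera("top");b=camera("side")
cv2.imwrite("pics/top1.png",a);cv2.imwrite("pics/side1.png",b)
for c in("top","side"):
    print(c,get_calibration(c))
    for t in("mug_pull","mug_center","mug_hatch","bowl_pull"):
        for r in regions_of(c,t)[:3]:
            ys,xs=np.nonzero(r["pixels"]);print(t,round(r["confidence"],2),r["bbox"],xs.mean().round(1),ys.mean().round(1),len(xs))
o=bot.get_obs();print(o)
E
```

```text
top {'fx': 444.52844155996394, 'fy': 444.52844155996394, 'cx': 314.25217883087817, 'cy': 241.28142058578885, 'dist_coeffs': array([-0.0641177,  0.       ,  0.       ,  0.       ,  0.       ]), 'origin': array([ 0.50583394, -0.00817664,  0.78989441]), 'attitude': array([[-0.00544854, -0.99156842,  0.12946962],
       [-0.99978755,  0.00797541,  0.01900668],
       [-0.019879  , -0.12933856, -0.99140121]])}
mug_pull 0.68 [108.5, 284.4, 203.1, 406.3] 153.7 344.5 10210
mug_center 0.98 [144.9, 220.8, 210.0, 274.3] 176.5 247.2 2642
mug_hatch 0.65 [107.4, 288.5, 202.9, 405.3] 154.0 344.8 10079
bowl_pull 0.59 [383.3, 243.2, 494.0, 371.2] 438.7 306.8 10380
side {'fx': 586.8919743645919, 'fy': 586.8919743645919, 'cx': 323.8035076793227, 'cy': 242.6352164750937, 'dist_coeffs': array([-0.03161965,  0.        ,  0.        ,  0.        ,  0.        ]), 'origin': array([ 0.32810348, -0.66360407,  0.72330305]), 'attitude': array([[ 0.92033794, -0.25960822,  0.29254342],
       [-0.39051063, -0.56803885,  0.7244538 ],
       [-0.02189813, -0.78098363, -0.62416748]])}
mug_pull 0.84 [142.3, 169.8, 240.
[... 222 characters left out ...]
82e+00,  7.21595385e+01,
       -2.80151122e-04,  8.11031674e+01]), 'qd': array([-0.0170181 , -0.01336064, -0.01219534,  0.10309267, -0.07887107,
       -0.08584871]), 'effort': array([-1.76104953e-03, -6.37023497e+01,  3.84593081e+01,  1.76788843e-03,
       -1.60257378e-04,  6.51949875e-06]), 'tcp_pos': array([0.14143858, 0.50556714, 0.21725261]), 'tool_rot': array([[-9.63019562e-01,  2.69431480e-01, -3.04471106e-05],
       [ 2.69431481e-01,  9.63019559e-01, -7.85043875e-05],
       [ 8.16960976e-06, -8.38046710e-05, -9.99999996e-01]]), 'wrist_force': array([-0.27819657,  0.20512337, -0.62396572]), 'moment': array([-0.04526581, -0.0243769 , -0.04894536]), 'grip_width': 1.0011362228337917}
```

View pics/top1.png

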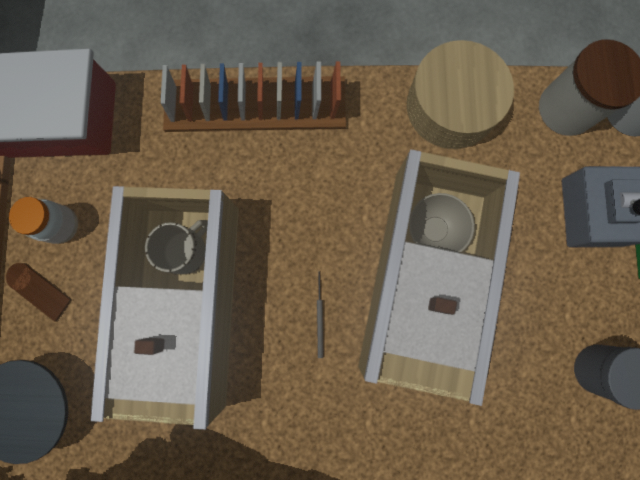

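View pics/side1.png

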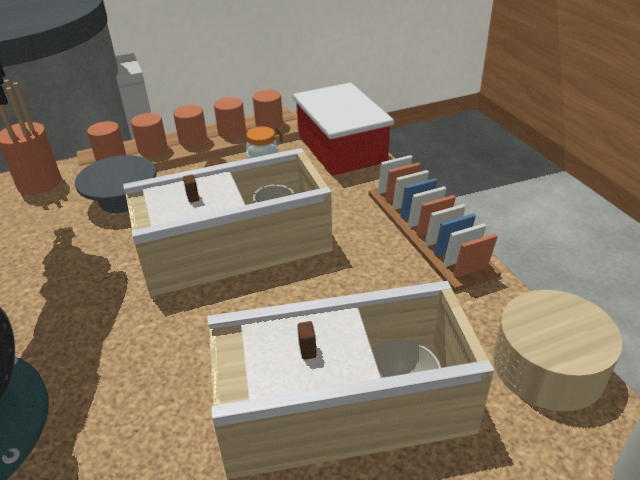

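The mug (ring with a handle, top view 172,247) is in the left box. Its pull is at about (147,346) in the top view and (191,188) in the side view. The bowl box is the right-hand one.

```bash
cat > h.py <<'E'
import cv2,numpy as np
from rig import get_calibration
def ray(c,uv):
    k=get_calibration(c);K=np.array([[k["fx"],0,k["cx"]],[0,k["fy"],k["cy"]],[0,0,1]])
    p=cv2.undistortPoints(np.array(uv,float).reshape(-1,1,2),K,k["dist_coeffs"])[:,0]
    d=np.c_[p,np.ones(len(p))]@np.array(k["attitude"]).T
    return np.array(k["origin"]),d/np.linalg.norm(d,axis=1)[:,None]
def atz(c,uv,z):
    o,d=ray(c,uv);return o+d*((z-o[2])/d[:,2])[:,None]
def tri(uvt,uvs):
    o1,d1=ray("top",uvt);o2,d2=ray("side",uvs);out=[]
    for a,b in zip(d1,d2):
        s=np.linalg.lstsq(np.c_[a,-b],o2-o1,rcond=None)[0];p,q=o1+a*s[0],o2+b*s[1];out.append(np.r_[(p+q)/2,np.linalg.norm(p-q)])
    return np.array(out)
def proj(c,P):
    k=get_calibration(c);K=np.array([[k["fx"],0,k["cx"]],[0,k["fy"],k["cy"]],[0,0,1]]);R=np.array(k["attitude"]).T
    return cv2.projectPoints(np.array(P,float).reshape(-1,1,3),cv2.Rodrigues(R)[0],-R@np.array(k["origin"]),K,k["dist_coeffs"])[0][:,0]
E
python3 - <<'E'
from h import *
np.set_printoptions(precision=4,suppress=True)
t=cv2.imread("pics/top1.png");s=cv2.imread("pics/side1.png")
def blob(im,x0,y0,x1,y1,n):
    c=im[y0:y1,x0:x1].astype(int);m=(c[...,2]-c[...,0]>12)&(c.sum(2)<330)
    ys,xs=np.nonzero(m);print(n,xs.min()+x0,ys.min()+y0,xs.max()+x0,ys.max()+y0,xs.mean()+x0,ys.mean()+y0,len(xs));return xs.mean()+x0,ys.mean()+y0
a=blob(t,125,325,172,365,"t");b=blob(s,178,165,206,210,"s")
print("tri",tri([a],[b]))
L=atz("top",[(113,188),(93,418),(222,192),(207,426)],.137);print(L)
for d in(L[0]-L[1],L[2]-L[3]):print(np.linalg.norm(d),np.arctan2(d[1],d[0]))
print("hatch corners",atz("top",[(114,288),(201,290),(109,401),(195,403)],.13))
A=t[140:440,70:270];cv2.imwrite("pics/c1.png",np.hstack([cv2.resize(t[270:430,80:230],(400,427)),cv2.resize(s[140:247,120:220],(400,427))]))
E
```

```text
t 134 340 153 354 143.8464566929134 346.8897637795276 254
s 178 165 205 201 190.59105431309905 187.03514376996804 313
tri [[0.44   0.2494 0.1501 0.0035]]
[[0.6764 0.3143 0.137 ]
 [0.3334 0.3289 0.137 ]
 [0.6675 0.1437 0.137 ]
 [0.3255 0.1595 0.137 ]]
0.3433388262374338 -0.04281172618709451
0.34241734114767747 -0.046000237865545614
hatch corners [[0.5232 0.3076 0.13  ]
 [0.5201 0.1738 0.13  ]
 [0.3567 0.3087 0.13  ]
 [0.356  0.1794 0.13  ]]
```

View pics/c1.png

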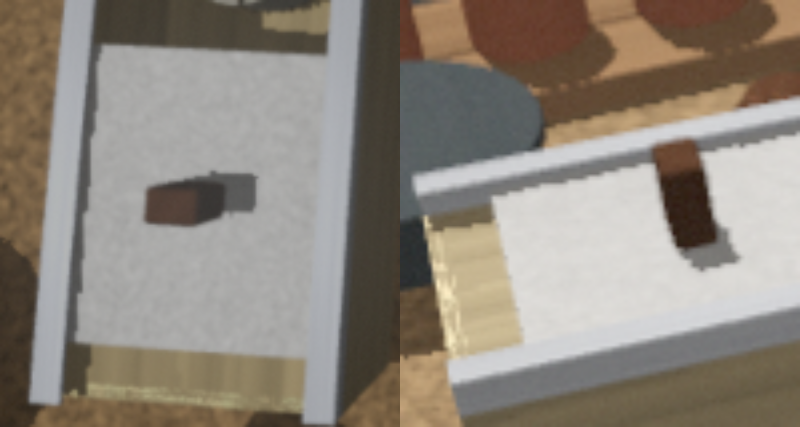

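Run:
```python
from h import *
np.set_printoptions(precision=4,suppress=True)
print("pull,pan",tri([(149,346),(22,412)],[(191.2,188.5),(115,175)]))
a=-.044;u=np.array([np.cos(a),np.sin(a),0]);v=np.array([-u[1],u[0],0])
from scipy.optimize import least_squares
def box(c):
    P=np.array([np.r_[c[:2],0]+u*i*.01+v*j*.015+[0,0,z] for i in(-1,1) for j in(-1,1) for z in(c[2]-.021,c[2]+.021)])
    f=lambda q:np.r_[q.min(0),q.max(0)]
    return np.r_[f(proj("top",P)),f(proj("side",P))]
obs=np.array([134.4,338,164.4,354.5,183.2,174.5,199.3,202.5])
r=least_squares(lambda c:box(c)-obs,[.44,.245,.151]);print(r.x,r.fun)
c=np.r_[r.x[:2]];print("back face",c-u[:2]*.01)
R=np.array([[-.963,.2694,0],[.2694,.963,0],[0,0,-1]])
tgt=np.r_[c-u[:2]*.045,.217]
Rn=np.c_[-u,v,[0,0,-1]]
print("tgt",tgt,"in new tool",Rn.T@(tgt-[.1414,.5056,.2173]))
```

```text
pull,pan [[0.4405 0.2416 0.1513 0.0016]
 [0.3213 0.4845 0.0734 0.0021]]
[0.4405 0.2404 0.1517] [-1.289  -1.2836  1.3319  0.4319 -1.3917 -1.1797  0.5047  1.5149]
back face [0.4305 0.2408]
tgt [0.3955 0.2424 0.217 ] in new tool [-0.2654 -0.2518  0.0003]
```

{"op": "carry_out", "data": {
  "plan": [
    [[0,0,-6.5],[0,0,0],0],
    [[0,0,-6.5],[0,0,0],0],
    [[0,0,0],[-0.0265,-0.0252,0],0],
    [[0,0,0],[-0.0265,-0.0252,0],0],
    [[0,0,0],[-0.0265,-0.0252,0],0],
    [[0,0,0],[-0.0265,-0.0252,0],0],
    [[0,0,0],[-0.0265,-0.0252,0],0],
    [[0,0,0],[-0.0265,-0.0252,0],0],
    [[0,0,0],[-0.0265,-0.0252,0],0],
    [[0,0,0],[-0.0265,-0.0252,0],0],
    [[0,0,0],[-0.0265,-0.0252,0],0],
    [[0,0,0],[-0.0265,-0.0252,0],0],
    [[0,0,0],[0,0,0],0],
    [[0,0,0],[0,0,0],0],
    [[0,0,0],[0,0,0],0]
  ]
}}

```text
clock: 1.75
tcp_pos: [0.3943, 0.2418, 0.2173]
tool_rot: [[-0.999, 0.046, -0.0], [0.046, 0.999, 0.0], [0.0, 0.0, -1.0]]
wrist_force: [-0.2, -0.1, -1.1]
grip_width: -0.003
```

{"op": "carry_out", "data": {
  "plan": [
    [[0,0,0],[0,0,0.02],0],
    [[0,0,0],[0,0,0.02],0],
    [[0,0,0],[0,0,0.016],0],
    [[0,0,0],[0,0,0],0],
    [[0,0,0],[0,0,0],0]
  ]
}}

```text
clock: 2.17
tcp_pos: [0.3936, 0.2424, 0.1614]
tool_rot: [[-0.999, 0.044, -0.001], [0.044, 0.999, -0.0], [0.001, -0.0, -1.0]]
wrist_force: [0.2, 0.6, 0.6]
grip_width: -0.001
```

Run:
```python
from rig import bot,camera
import cv2,numpy as np
t=camera("top");s=camera("side");print(bot.get_obs()["tcp_pos"])
cv2.imwrite("pics/c2.png",np.hstack([cv2.resize(t[180:440,60:260],(400,520)),cv2.resize(s[100:300,90:244],(400,520))]))
```

```text
[0.39464348 0.24240747 0.16234389]
```

View pics/c2.png

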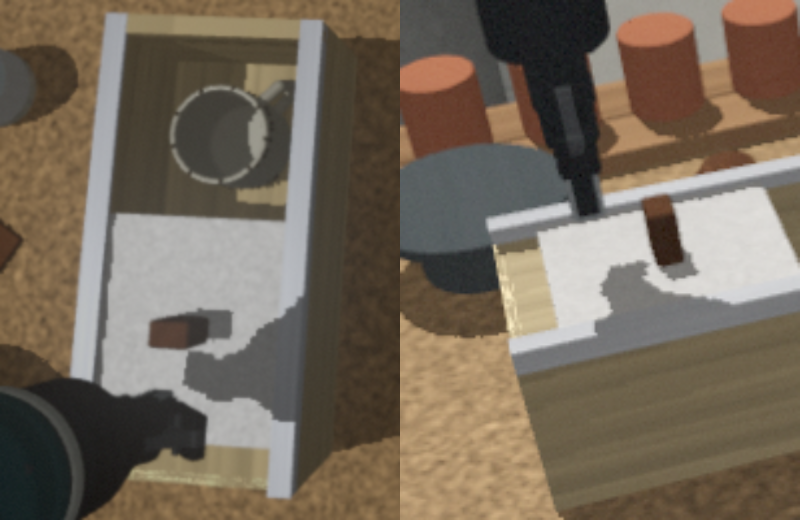

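The closed fingers stand behind the pull, in line with it. Next I push a first stretch.

{"op": "carry_out", "data": {
  "plan": [
    [[0,0,0],[-0.01,0,0],0],
    [[0,0,0],[-0.008,0,0],0],
    [[0,0,0],[-0.006,0,0],0],
    [[0,0,0],[-0.006,0,0],0],
    [[0,0,0],[-0.01,0,0],0],
    [[0,0,0],[-0.01,0,0],0],
    [[0,0,0],[-0.01,0,0],0],
    [[0,0,0],[-0.01,0,0],0]
  ]
}}

```text
clock: 2.93
tcp_pos: [0.4658, 0.2384, 0.1612]
tool_rot: [[-0.999, 0.046, -0.0], [0.046, 0.999, -0.0], [0.0, -0.0, -1.0]]
wrist_force: [0.1, 1.3, 0.2]
grip_width: 0.002
```

{"op": "carry_out", "data": {
  "plan": [
    [[0,0,0],[-0.01,0,0],0],
    [[0,0,0],[-0.01,0,0],0],
    [[0,0,0],[-0.01,0,0],0],
    [[0,0,0],[-0.01,0,0],0],
    [[0,0,0],[-0.008,0,0],0],
    [[0,0,0],[-0.005,0,0],0]
  ]
}}

```text
clock: 3.43
tcp_pos: [0.5186, 0.236, 0.1611]
tool_rot: [[-0.999, 0.046, 0.0], [0.046, 0.999, -0.0], [-0.0, -0.0, -1.0]]
wrist_force: [-0.8, 0.1, -0.5]
grip_width: 0.002
```

Run:
```python
from rig import bot,camera
import cv2,numpy as np
t=camera("top");s=camera("side");o=bot.get_obs();print(o["tcp_pos"],o["wrist_force"])
cv2.imwrite("pics/c3.png",np.hstack([cv2.resize(t[180:440,60:260],(400,520)),cv2.resize(s[100:320,120:340],(400,400))if 0 else cv2.resize(s[100:320,120:340],(400,520))]))
```

```text
[0.51817184 0.23599934 0.16107413] [ 0.1680421   0.9075469  -1.17189863]
```

View pics/c3.png

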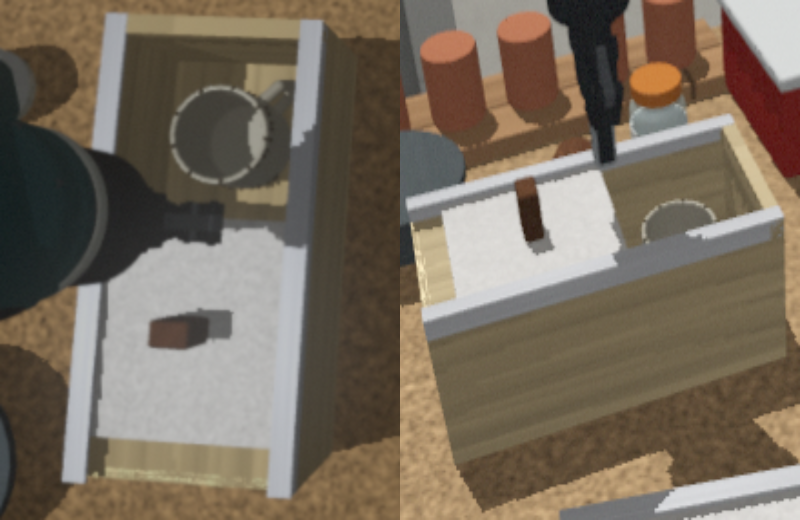

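The fingers passed the pull without touching it, and the hatch has not moved. I'll check where the fingertips really are against the pull.

Run:
```python
from h import *
np.set_printoptions(precision=4,suppress=True)
for z in(.147,.161,.2): print(z,proj("top",[[.5182,.236,z]]),proj("side",[[.5182,.236,z]]))
print("tip seen side px ~(233,168), top px ~(165,291)", tri([(165,291)],[(233,165)]))
from rig import camera
t=camera("top");s=camera("side")
cv2.imwrite("pics/c4.png",np.hstack([cv2.resize(t[260:320,120:200],(400,300),interpolation=0),cv2.resize(s[110:185,190:290],(400,300),interpolation=0)]))
```

```text
0.147 [[155.8762 291.1301]] [[233.8456 182.0464]]
0.161 [[152.2538 290.9429]] [[232.9413 175.4954]]
0.2 [[141.2927 290.3732]] [[230.347  156.6731]]
tip seen side px ~(233,168), top px ~(165,291) [[0.5156 0.2033 0.2016 0.0035]]
```

View pics/c4.png

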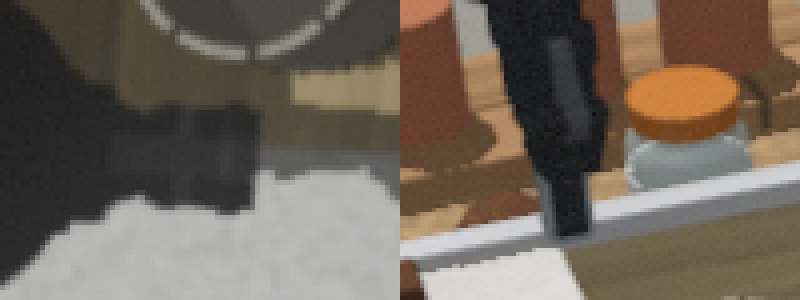

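Run:
```python
from h import *
np.set_printoptions(precision=4,suppress=True)
for x,y,px in((.5182,.236,(232,169.3)),(.3946,.2424,(162.4,182.7))):
  o,d=ray("side",[px]);d=d[0]
  for yy in(y,y-.01,y-.02,y-.04):
    print(yy, o+d*((yy-o[1])/d[1]))
  # where would the point at top-right end of the finger be, per y
for yy in(.236,.2215,.21,.20):
  o,d=ray("top",[(171.6,291.5)]);d=d[0];print("top",o+d*((yy-o[1])/d[1]))
```

```text
0.236 [0.518  0.236  0.1741]
0.22599999999999998 [0.5159 0.226  0.1802]
0.216 [0.5138 0.216  0.1863]
0.19599999999999998 [0.5096 0.196  0.1985]
0.2424 [0.3946 0.2424 0.1757]
0.2324 [0.3938 0.2324 0.1817]
0.22240000000000001 [0.3931 0.2224 0.1878]
0.2024 [0.3916 0.2024 0.1998]
top [0.5189 0.236  0.0786]
top [0.5181 0.2215 0.1209]
top [0.5175 0.21   0.1544]
top [0.517  0.2    0.1835]
```

Side view: the fingertip is at about z = 0.175, some 28 mm higher than the pose suggests, so it passed over the pull. I'll go up and back, then descend with force checks.

{"op": "carry_out", "data": {
  "plan": [
    [[0,0,0],[0,0,-0.02],0],
    [[0,0,0],[0.025,0,0],0],
    [[0,0,0],[0.025,0,0],0],
    [[0,0,0],[0.025,0,0],0],
    [[0,0,0],[0.025,0,0],0],
    [[0,0,0],[0.024,0,0],0],
    [[0,0,0],[0,0,0.01],0],
    [[0,0,0],[0,0,0.01],0],
    [[0,0,0],[0,0,0.005],0],
    [[0,0,0],[0,0,0],0],
    [[0,0,0],[0,0,0],0]
  ]
}}

```text
clock: 4.55
tcp_pos: [0.3934, 0.2417, 0.1564]
tool_rot: [[-0.999, 0.046, -0.0], [0.046, 0.999, -0.0], [0.0, -0.0, -1.0]]
wrist_force: [0.2, -0.5, 0.1]
grip_width: -0.002
```

{"op": "carry_out", "data": {
  "plan": [
    [[0,0,0],[0,0,0.004],0],
    [[0,0,0],[0,0,0.004],0],
    [[0,0,0],[0,0,0],0]
  ]
}}

```text
clock: 4.8
tcp_pos: [0.3935, 0.2416, 0.1477]
tool_rot: [[-0.999, 0.046, -0.001], [0.046, 0.999, -0.0], [0.001, -0.0, -1.0]]
wrist_force: [0.6, 0.0, 0.6]
grip_width: -0.002
```

Run:
```python
from rig import bot,camera
import cv2,numpy as np
t=camera("top");s=camera("side");o=bot.get_obs();print(o["tcp_pos"],o["wrist_force"],o["grip_width"])
cv2.imwrite("pics/c5.png",np.hstack([cv2.resize(t[280:430,80:200],(400,500),interpolation=0),cv2.resize(s[110:235,120:220],(400,500),interpolation=0)]))
```

```text
[0.3935813  0.2416655  0.14815152] [ 0.47073797 -0.36657759  0.64565706] -0.00427465606247048
```

View pics/c5.png

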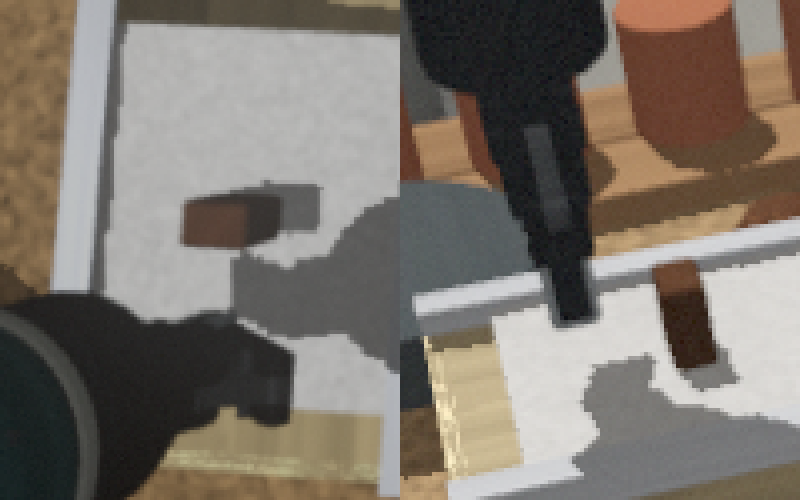

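Run:
```python
from h import *
np.set_printoptions(precision=4,suppress=True)
S=atz("top",[(176,342)],.13)[0]; L=(S-[.4405,.2255,.13])/.042; print("light",S,L)
T=atz("top",[(149.6,364)],.13)[0];T2=atz("side",[(175.5,200)],.13)[0]; print("tip shadow",T,T2)
# tip on side ray whose shadow = T
o,d=ray("side",[(163.7,191.2)]);d=d[0]
for y in(.26,.25,.24,.23,.22,.21,.2):
  p=o+d*((y-o[1])/d[1]); print(p,(p+L*(p[2]-.13))[:2])
```

```text
light [0.4436 0.2096 0.13  ] [ 0.0741 -0.3797  0.    ]
tip shadow [0.4113 0.2485 0.13  ] [0.4109 0.2497 0.13  ]
[0.3948 0.26   0.1473] [0.3961 0.2534]
[0.3941 0.25   0.1535] [0.3958 0.2411]
[0.3934 0.24   0.1598] [0.3956 0.2287]
[0.3926 0.23   0.166 ] [0.3953 0.2163]
[0.3919 0.22   0.1722] [0.395 0.204]
[0.3912 0.21   0.1785] [0.3948 0.1916]
[0.3905 0.2    0.1847] [0.3945 0.1792]
```

{"op": "carry_out", "data": {
  "plan": [
    [[0,0,0],[0,0,0.003],0],
    [[0,0,0],[0,0,0.003],0],
    [[0,0,0],[0,0,0],0]
  ]
}}

```text
clock: 5.15
tcp_pos: [0.3934, 0.2416, 0.1417]
tool_rot: [[-0.999, 0.046, -0.001], [0.046, 0.999, -0.0], [0.001, -0.0, -1.0]]
wrist_force: [0.4, 1.1, 0.3]
grip_width: 0.001
```

{"op": "carry_out", "data": {
  "plan": [
    [[0,0,0],[0,0,0.003],0],
    [[0,0,0],[0,0,0],0]
  ]
}}

```text
clock: 5.32
tcp_pos: [0.3935, 0.2417, 0.1389]
tool_rot: [[-0.999, 0.046, -0.0], [0.046, 0.999, -0.0], [0.0, -0.0, -1.0]]
wrist_force: [0.1, 0.3, 0.5]
grip_width: -0.001
```

{"op": "carry_out", "data": {
  "plan": [
    [[0,0,0],[0,0,0.003],0],
    [[0,0,0],[0,0,0],0]
  ]
}}

```text
clock: 5.48
tcp_pos: [0.3935, 0.2417, 0.1358]
tool_rot: [[-0.999, 0.046, -0.0], [0.046, 0.999, -0.0], [0.0, -0.0, -1.0]]
wrist_force: [-0.3, -0.2, 0.6]
grip_width: 0.003
```

{"op": "carry_out", "data": {
  "plan": [
    [[0,0,0],[0,0,0.003],0],
    [[0,0,0],[0,0,0],0]
  ]
}}

```text
clock: 5.65
tcp_pos: [0.3934, 0.2417, 0.1329]
tool_rot: [[-0.999, 0.046, -0.0], [0.046, 0.999, -0.0], [0.0, -0.0, -1.0]]
wrist_force: [-0.9, -0.4, 0.2]
grip_width: 0.001
```

Run:
```python
from rig import bot,camera
import cv2,numpy as np
t=camera("top");s=camera("side")
cv2.imwrite("pics/c6.png",np.hstack([cv2.resize(t[280:430,80:200],(400,500),interpolation=0),cv2.resize(s[110:235,120:220],(400,500),interpolation=0)]))
```

```text
(no output)
```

View pics/c6.png

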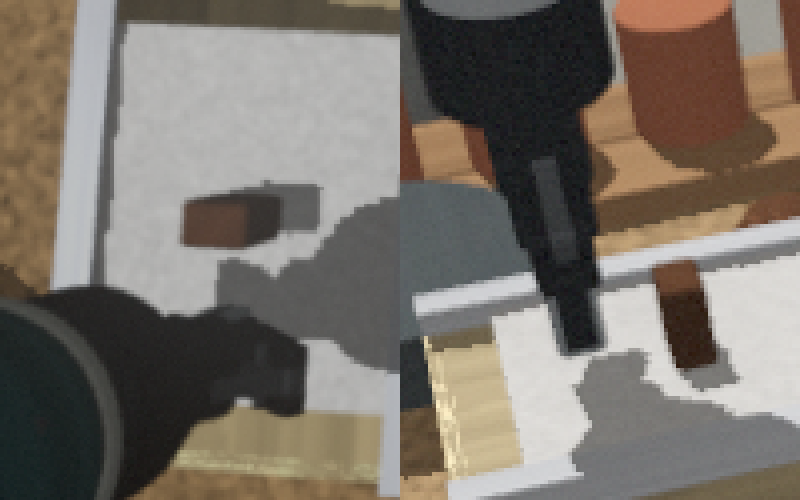

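Fingertips now sit about 15 mm above the hatch, below the pull's top and in line with it. I push and watch the force.

{"op": "carry_out", "data": {
  "plan": [
    [[0,0,0],[-0.01,0,0],0],
    [[0,0,0],[-0.008,0,0],0],
    [[0,0,0],[-0.006,0,0],0],
    [[0,0,0],[-0.006,0,0],0],
    [[0,0,0],[-0.005,0,0],0],
    [[0,0,0],[-0.005,0,0],0]
  ]
}}

```text
clock: 6.25
tcp_pos: [0.4339, 0.2398, 0.1332]
tool_rot: [[-0.999, 0.046, -0.001], [0.046, 0.999, 0.0], [0.001, -0.0, -1.0]]
wrist_force: [-3.1, 0.6, 2.3]
grip_width: 0.0
```

Run:
```python
from rig import bot,camera
from h import *
np.set_printoptions(precision=4,suppress=True)
s=camera("side");o=bot.get_obs();print(o["tcp_pos"],o["wrist_force"])
cv2.imwrite("pics/c7.png",cv2.resize(s[110:260,120:320],(800,600),interpolation=0))
```

```text
[0.4348 0.2398 0.1332] [ 0.7355 -0.6921 -0.6482]
```

View pics/c7.png

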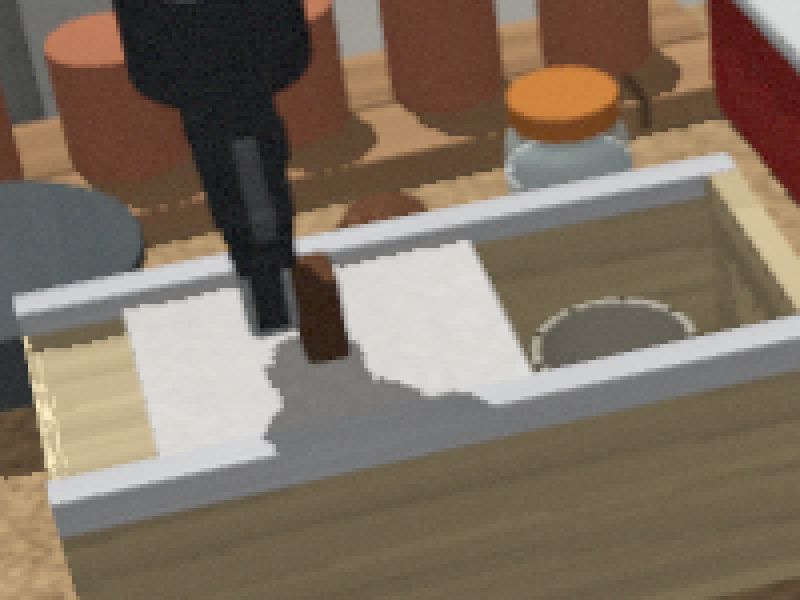

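Contact made: the force was −3.1 N and the hatch has moved about 15 mm. Continuing.

{"op": "carry_out", "data": {
  "plan": [
    [[0,0,0],[-0.005,0,0],0],
    [[0,0,0],[-0.005,0,0],0],
    [[0,0,0],[-0.005,0,0],0],
    [[0,0,0],[-0.005,0,0],0],
    [[0,0,0],[-0.005,0,0],0],
    [[0,0,0],[-0.005,0,0],0],
    [[0,0,0],[-0.005,0,0],0],
    [[0,0,0],[-0.005,0,0],0],
    [[0,0,0],[-0.005,0,0],0],
    [[0,0,0],[-0.005,0,0],0],
    [[0,0,0],[-0.005,0,0],0],
    [[0,0,0],[-0.005,0,0],0],
    [[0,0,0],[-0.005,0,0],0],
    [[0,0,0],[-0.005,0,0],0],
    [[0,0,0],[-0.005,0,0],0],
    [[0,0,0],[-0.005,0,0],0],
    [[0,0,0],[-0.005,0,0],0]
  ]
}}

```text
clock: 7.72
tcp_pos: [0.519, 0.236, 0.1333]
tool_rot: [[-0.999, 0.046, 0.0], [0.046, 0.999, -0.0], [-0.0, -0.0, -1.0]]
wrist_force: [-5.0, -2.4, -0.9]
grip_width: -0.001
```

{"op": "carry_out", "data": {
  "plan": [
    [[0,0,0],[-0.003,0,0],0],
    [[0,0,0],[-0.003,0,0],0],
    [[0,0,0],[-0.003,0,0],0],
    [[0,0,0],[-0.003,0,0],0],
    [[0,0,0],[-0.003,0,0],0]
  ]
}}

```text
clock: 8.13
tcp_pos: [0.5337, 0.2353, 0.1333]
tool_rot: [[-0.999, 0.046, -0.0], [0.046, 0.999, -0.0], [0.0, -0.0, -1.0]]
wrist_force: [-4.2, -2.7, 0.0]
grip_width: -0.008
```

{"op": "carry_out", "data": {
  "plan": [
    [[0,0,0],[-0.002,0,0],0],
    [[0,0,0],[-0.002,0,0],0],
    [[0,0,0],[-0.002,0,0],0]
  ]
}}

```text
clock: 8.38
tcp_pos: [0.5396, 0.235, 0.1333]
tool_rot: [[-0.999, 0.046, 0.0], [0.046, 0.999, -0.0], [-0.0, -0.0, -1.0]]
wrist_force: [-3.4, -2.2, -0.7]
grip_width: -0.005
```

Run:
```python
from rig import bot,camera
from h import *
s=camera("side");t=camera("top");o=bot.get_obs();print(o["tcp_pos"],o["wrist_force"])
cv2.imwrite("pics/c8.png",np.hstack([cv2.resize(t[180:430,80:260],(360,500)),cv2.resize(s[120:260,200:340],(440,500)) if 0 else cv2.resize(s[110:270,190:340],(440,500))]))
```

```text
[0.53999776 0.23519846 0.13338338] [-0.87351085  0.14749217 -0.41683723]
```

View pics/c8.png

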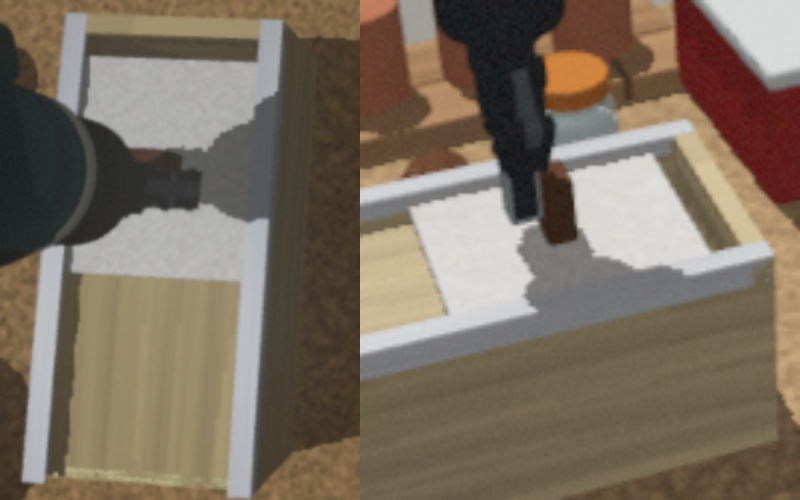

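About 15–20 mm of gap is left. Continuing in small steps.

{"op": "carry_out", "data": {
  "plan": [
    [[0,0,0],[-0.002,0,0],0],
    [[0,0,0],[-0.002,0,0],0],
    [[0,0,0],[-0.002,0,0],0],
    [[0,0,0],[-0.002,0,0],0],
    [[0,0,0],[-0.002,0,0],0]
  ]
}}

```text
clock: 8.9
tcp_pos: [0.5497, 0.2347, 0.1334]
tool_rot: [[-0.999, 0.046, 0.0], [0.046, 0.999, 0.0], [-0.0, 0.0, -1.0]]
wrist_force: [-3.3, 0.6, 1.4]
grip_width: 0.002
```

{"op": "carry_out", "data": {
  "plan": [
    [[0,0,0],[-0.002,0,0],0],
    [[0,0,0],[-0.002,0,0],0]
  ]
}}

```text
clock: 9.07
tcp_pos: [0.5537, 0.2345, 0.1334]
tool_rot: [[-0.999, 0.046, 0.0], [0.046, 0.999, 0.0], [-0.0, 0.0, -1.0]]
wrist_force: [-3.3, 1.6, 0.7]
grip_width: -0.001
```

{"op": "carry_out", "data": {
  "plan": [
    [[0,0,0],[-0.002,0,0],0],
    [[0,0,0],[-0.001,0,0],0]
  ]
}}

```text
clock: 9.23
tcp_pos: [0.5568, 0.2343, 0.1333]
tool_rot: [[-0.999, 0.046, 0.0], [0.046, 0.999, 0.0], [-0.0, 0.0, -1.0]]
wrist_force: [-2.6, 0.4, 0.7]
grip_width: 0.002
```

{"op": "carry_out", "data": {
  "plan": [
    [[0,0,0],[-0.002,0,0],0],
    [[0,0,0],[-0.001,0,0],0]
  ]
}}

```text
clock: 9.4
tcp_pos: [0.5569, 0.2343, 0.1332]
tool_rot: [[-0.999, 0.045, -0.005], [0.045, 0.999, 0.0], [0.005, 0.0, -1.0]]
wrist_force: [-25.9, 1.9, 16.2]
grip_width: 0.001
```

The force jumped to 26 N with the TCP stalled, after about 0.137 m of travel, which fits the expected opening. Backing off and clearing away.

{"op": "carry_out", "data": {
  "plan": [
    [[0,0,0],[0.005,0,0],0],
    [[0,0,0],[0.015,0,0],0],
    [[0,0,0],[0.015,0,0],0],
    [[0,0,0],[0,0,-0.025],0],
    [[0,0,0],[0,0,-0.035],0],
    [[0,0,0],[0,0,-0.035],0],
    [[0,0,0],[0.03,0.025,0],0],
    [[0,0,0],[0.03,0.025,0],0],
    [[0,0,0],[0.03,0.025,0],0],
    [[0,0,0],[0.03,0.025,0],0],
    [[0,0,0],[0.03,0.025,0],0],
    [[0,0,0],[0.03,0.025,0],0],
    [[0,0,0],[0.03,0.025,0],0],
    [[0,0,0],[0,0,0],0],
    [[0,0,0],[0,0,0],0],
    [[0,0,0],[0,0,0],0]
  ]
}}

```text
clock: 10.73
tcp_pos: [0.3231, 0.4202, 0.2283]
tool_rot: [[-0.999, 0.045, 0.001], [0.045, 0.999, 0.0], [-0.001, 0.0, -1.0]]
wrist_force: [-0.0, 0.4, -0.3]
grip_width: 0.001
```

Run:
```python
from rig import bot,camera
from h import *
s=camera("side");t=camera("top");o=bot.get_obs();print(o["tcp_pos"],o["wrist_force"],o["clock"])
cv2.imwrite("pics/c9.png",np.hstack([cv2.resize(t[170:430,80:530],(450,260)),cv2.resize(s[110:260,120:340],(350,260))]).repeat(1,0))
t0=cv2.imread("pics/top1.png");print("bowl box diff",cv2.absdiff(t,t0)[150:410,370:520].mean())
```

```text
[0.32366821 0.41965836 0.22825187] [ 0.76425415  0.73881144 -0.38117247] 10.8333
bowl box diff 1.3565384615384615
```

View pics/c9.png

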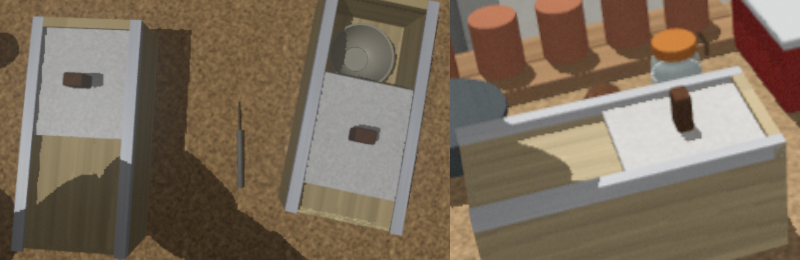

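The hatch over the mug meets the far frame in both views (top crop, row about 28). The bowl's hatch is unchanged and the arm is clear, so I'm handing in.

```bash
python3 -c "
from rig import bot
print(bot.sign_off())"
```

```text
the job is handed in; nothing more can be done
None
```

The mug's hatch is shut against its frame, and I handed the job in at about 10.8 s with the arm clear of everything. I pushed the pull along the track with closed fingers.

- **Stop reached:** the hatch moved about 0.137 m. The wrist force then rose from 3 N to 26 N while the tool stood still. The last pictures show the hatch against the frame with no visible gap.
- **Bowl and mug:** the bowl box looks the same before and after (mean picture difference 1.4 grey levels). The mug was never touched, and it is now hidden under its hatch.
- **What went wrong:** my first push passed over the pull without touching it. The side view put the fingertips at or behind the tool point, not 14 mm ahead of it as the text says, roughly 28 mm higher than I had planned for. I went back, lowered the tool with force checks, and the second push worked.

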